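# Lay a rolling sample bottle in a tilted light viewer and open its filter slide

### The arm

A 7-joint arm with a two-finger parallel gripper is mounted at the origin on a cart in front of the work surface, level with it; the furniture and walls round the work are solid. World frame = base frame: x ahead of the robot, y to its left, z up, the work surface at z = 0. Lengths are in mm, angles in rad, forces in N, time in s.
With the tool pointing down it reaches from about 400 to 900 mm from the base axis. Payload 5.6 kg.
Tool frame: the origin (TCP) lies midway between the tips of the shut fingers; the grasp point (between the pads) lies 19 mm behind it; z points along the fingers, y is the line along which they close (so a half turn about z gives the same grasp; the last joint's range is limited). The gripper opens to 92 mm and grips with 3 to 60 N. Pads are 20 mm wide; open, the fingers measure 128 mm over their backs; the gripper's body (75 mm by 189 mm) begins 69 mm behind the grasp point.
Start: joints at [-1.166, 0.468, -0.012, 1.603, 0.006, 1.071, -0.056], TCP at [281.479, 585.9, 214.592] pointing down, gripper open.
Joint ranges: [-2.53, 2.53], [-0.31, 2.02], [-1.57, 1.55], [0.28, 2.44], [-1.29, 4.43], [0.15, 1.84], [-2.92, 2.92]. Speed limits (rad/s): [2.57, 2.57, 3.14, 3.14, 3.14, 3.14, 3.14].

### API

Orientations are given as a rotation vector (axis times angle).
In Python, from cell import robot, grip, kin, viewer gives the robot as it stands. Calls block until the motion is done:
- robot.movep(position, orientation): joint-space move of the TCP to a pose.
- robot.servo_line(position, feed=150, rotation=None): straight line of the TCP; rotation=None keeps the orientation; feed is the mean speed in mm/s.
- robot.goto_joints(angles): joint-space move.
- grip(opening, newtons=None): opening from 0.0 (shut) to 1.0 (fully open); newtons is the grip in N (None keeps the last); returns when the fingers have stopped.
- robot.hold(seconds).
- kin.ik(position, orientation): joint angles nearest the present ones, or None.
- robot.observe(): the state.
- viewer.read_camera(name): name is "scene" or "top"; returns the picture (420x560x3 uint8, red, green, blue); there is no depth.
- viewer.camera_info(name): a dict with "camera_matrix" (3x3 intrinsics, pixels), "R" (3x3) and "t" (3): a world point X has camera coordinates R X + t. Camera axes: x right, y down, z forward; pixel columns grow to the right and rows downward; lengths in mm; the calibration is good to about 2 mm. A picture is of the moment at which its call begins. camera_info takes no time and is no camera call.
A pose or a line that the arm cannot do raises robot.IKError and nothing moves.
- robot.job_done(): hands the job in; it is judged then, once.
Trained networks look in the newest picture that a camera, given by its name, has taken for a name from the list of things; names that differ only in an ending like _2 or _b are one class to them, and where a whole thing is asked for, a point or a joint stands for the part that bears it (a point fixed in the world has none). Each returns a list of dicts, best first, with "confidence" (0 to 1); they miss things now and then, are a little off and sometimes report something else, mostly with a low value. They report only what shows in the picture. A call takes as long as a camera call.
- viewer.silhouettes(name, camera): "mask" (420x560 bool, what is visible of it).
- viewer.pinpoint(name, camera): "at" ([x, y, z] in mm, in the coordinates of the camera as it stood for that picture, good to about 4 mm: a listed point, or the origin of a listed thing).
The state is a dict: "t": time; "joints": joint angles; "joint_velocities": joint speeds; "joint_torque": joint torques, N m; "tcp_pos": TCP position; "tcp_rot": TCP orientation; "contact_force": force on the tool from outside, world axes, zero at the start; "wrist_torque": the same for the moment, N m; "grip_width": opening from 0.0 (shut) to 1.0 (fully open); "grip_force": force on a finger pad.
Only numpy, scipy, OpenCV 4.12 (cv2) and the standard library are available. Lean on these libraries where they do the work, as an engineer would, in place of code of your own. Each camera call takes 0.05 s, during which the arm holds its last target. There are 200 camera calls.

### The job

The brown sample bottle lies loose on the bench and will roll if nudged: pick it up and lay it gently in the sloping V cradle of the white light viewer, cap end up the slope and foot down against the black ledge. Then push the steel filter slide inwards by its upright blue tab, only as far as the next click stop, so that the clear opening (not the orange filter) stands over the lamp port under the bottle. Do not let the bottle fall off the bench, and leave the other things on the bench where they are.

Things in the scene. Friction and masses are not known exactly. Their poses are not given: they have to be found in the camera images.
- bottle: Round sample bottle, 38 mm in diameter, 120 mm long, 0.08 to 0.17 kg: brown glass, paper band, white cap as wide as the body (last 26 mm). Starts lying on the bench, cap pointing roughly away from the robot; rolls freely. Origin on its axis at mid length; +x runs along the axis to the cap (y and z turn as it rolls).
- cap_end (a point): Centre of the flat end of the bottle's cap: 60 mm from the bottle's origin along its +x.
- cradle: Fixed white light box sloping 35 degrees. +x runs up the slope, away from the robot; +y to the viewer's left, along the slide; +z square out of the face (35 degrees off vertical, leaning to the robot). Origin on the face, on the cradle's middle line, where the foot stops. Face: x -21 to 185, y -50 to 80 mm; its lower edge is about 36 mm above the bench.
- home (a point): Where the bottle's origin comes to lie, with its +x along the cradle's +x: cradle x 60, y 0, z 42 mm. Two black 45 degree V saddles carry it, at cradle x 21 and 99 mm (each 12 mm long, 36 mm wide, 31 mm high). Between them nothing under the bottle is higher than z 9 mm: fingers fit beside the bottle there.
- ledge (a point): Middle of the black ledge's face, at cradle x 0, y 0, z 42 mm: the bottle's flat foot goes against it. The ledge reaches x -10 to 0, y -17 to 17, z 0 to 50 mm. Friction may hold the bottle wherever it is let go, so lay it close to the ledge.
- head (a point): Upper front edge of the white camera head that overhangs the cradle: cradle x 142, y 0, z 160 mm. The head fills x 142 to 182, y -45 to 45, z 0 to 160 mm. Over the bottle a gripper pointing straight down strikes it; one tilted 35 degrees, pointing along the cradle's -z, is clear.
- shutter (a joint): Position (m) of the filter slide, a steel plate in guides on the light box; grows as it is pushed along the cradle's +y, inwards under the bottle. Click stops: 0 blank over the lamp port (start), 0.030 clear opening (next stop), 0.060 orange filter (end). A sprung ball pulls it into the nearest stop from up to 12 mm off; crossing to the next takes about 8 N.
- tab (a point): Grip point in the middle of the blue upright tab at the slide's outer, right-hand end: cradle x 60, y -96 + slide position, z 30 mm. The tab is 12 mm thick along the cradle's y, 30 mm wide along its x and stands along its z up to 42 mm, 12 mm above this point; free on both sides and above.
- timer: White timer, 61x61x21 mm, lying on the bench at the right; bystander. Origin at the centre of its underside.
- dropper_c: Brown dropper bottle with a white tip, 32 mm wide, 86 mm high, upright; bystander. Origin at the centre of its underside.
- tape_roll: Roll of white tape, 53 mm across, 18 mm high; bystander. Origin at the centre of its underside.
- stamp: Hand stamp with a wooden knob, 21x34x55 mm, at the right; bystander. Origin at the centre of its underside.

How it is judged:
By the outcome, as a careful person would: the job done as asked, in the order asked, and still so for the second after the job is handed in, with the robot touching nothing.
It also fails if it takes over 40 s, if anything falls off the work surface, if the arm or the gripper's body presses on something with over 40 N, if the wrist force passes 120 N, or if a joint passes its speed limit or range.

## Working session

There is one attempt and no reset: what is moved stays moved. The work goes in short steps, each a Python script; the robot and the scene stay as the last script left them, time stands still between calls to the robot, and variables do not carry over. Pictures are saved under pics/ and viewed, at most 10 in all, crops included, and the job is handed in when it is done.

```bash
ls; mkdir -p pics
cat > h.py <<'E'
import numpy as np, cv2
from cell import robot, grip, kin, viewer
from scipy.spatial.transform import Rotation as Ro
def world(p,cam):
    c=viewer.camera_info(cam); return np.array(c["R"]).T@(np.array(p)-np.array(c["t"]))
def proj(X,cam):
    c=viewer.camera_info(cam); p=np.array(c["camera_matrix"])@(np.array(c["R"])@np.array(X)+np.array(c["t"])); return p[:2]/p[2]
def ray(px,cam,z):
    c=viewer.camera_info(cam); R=np.array(c["R"]); d=R.T@np.linalg.solve(np.array(c["camera_matrix"]),[px[0],px[1],1]); o=-R.T@np.array(c["t"]); return o+d*(z-o[2])/d[2]
def snap(cam,fn):
    im=viewer.read_camera(cam); cv2.imwrite("pics/"+fn,im[:,:,::-1]); return im
E
python3 - <<'E'
from h import *
np.set_printoptions(precision=1,suppress=True)
a=[snap(c,c+"0.png") for c in("scene","top")]
cv2.imwrite("pics/both0.png",cv2.resize(np.vstack(a)[:,:,::-1],None,fx=.7,fy=.7))
for c in("scene","top"):
    for n in("bottle","cap_end","cradle","home","ledge","head","tab","timer","dropper_c","tape_roll","stamp"):
        r=viewer.pinpoint(n,c)
        for d in r[:2]: print(c,n,round(d["confidence"],2),world(d["at"],c),proj(world(d["at"],c),c))
    
print(robot.observe()["t"],robot.observe()["tcp_rot"])
E
```

```text
pics
scene bottle 0.5 [ 429.4 -509.1   -3.7] [283.8 360.3]
scene bottle 0.37 [540.6  14.4  81.9] [219.4 184.9]
scene cap_end 0.59 [ 536.6 -428.6   19.9] [308.3 303.5]
scene cradle 0.78 [561.7   9.8  47.4] [227.6 194.8]
scene cradle 0.59 [ 536.1 -433.2   19.2] [309.3 305.3]
scene home 0.7 [584.   13.2 120.2] [233.7 169.1]
scene ledge 0.96 [540.3  15.2  79.1] [219.2 185.7]
scene head 0.75 [583.6   9.1 256.2] [232.8 122.1]
scene tab 0.86 [587.4 -85.6 107. ] [251.8 188.8]
scene tab 0.7 [ 555.9 -526.3   -4.8] [343.9 340.7]
scene timer 0.82 [ 431.4 -510.9   -4. ] [285.2 360.7]
scene timer 0.49 [581.5   8.4 254.7] [232.2 122.8]
scene dropper_c 0.82 [ 669.7 -447.4    1.8] [363.1 293.8]
scene tape_roll 0.63 [ 671.1 -356.9   -6.5] [337.9 272.9]
scene stamp 0.78 [ 554.4 -525.1   -2.5] [343.  339.7]
top bottle 0.68 [ 488.8 -389.6   17.3] [333.3 241.4]
top cap_end 0.74 [ 534.8 -431.    21. ] [348.1 224.6]
top cradle 0.74 [562.8   8.5  47. ] [187.2 213.7]
top home 0.72 [584.8  15.6 115.5] [180.  201.2]
top ledge 0.82 [536.   16.5  82.4] [181.5 221.7]
top head 0.97 [582.1   9.4 260.5] [170.5 191.2]
top head 0.52 [ 550.7 -525.6   -2. ] [380.5 220. ]
top tab 0.7 [589.4 -82.8 104.5] [218.6 200.1]
top timer 0.92 [ 435.5 -506.6    0.3] [375.3 261.1]
top dropper_c 0.68 [ 661.5 -449.3   -2. ] [352.3 181.5]
top tape_roll 0.76 [ 671.4 -354.6    2.7] [319.1 177.8]
top stamp 0.63 [ 549.4 -524.    -2.8] [379.9 220.4]
1.2 [0.7 3.1 0. ]
```

View pics/both0.png

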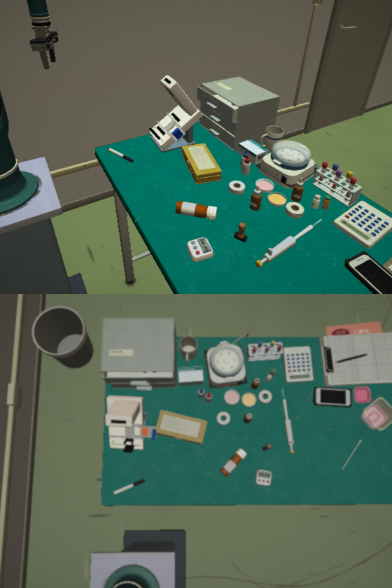

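Top view: the bottle is at about (333,241) px, cap up and to the right. The viewer is at about (180,205) px with the tab on its right. This agrees with the pinpoints. The scene "bottle" report at (429,-509) is really the timer, so I reject it.

```bash
cat >> h.py <<'E'
from scipy.optimize import least_squares
a35=np.radians(35)
def RC(yaw): return (Ro.from_euler('z',yaw)*Ro.from_euler('y',-a35)).as_matrix()
E
python3 - <<'E'
from h import *
np.set_printoptions(precision=2,suppress=True)
loc=dict(ledge=(0,0,42),home=(60,0,42),head=(142,0,160),tab=(60,-96,30),cradle=(0,0,0))
obs=dict(ledge=[(540.3,15.2,79.1),(536,16.5,82.4)],home=[(584,13.2,120.2),(584.8,15.6,115.5)],head=[(583.6,9.1,256.2),(582.1,9.4,260.5)],tab=[(587.4,-85.6,107),(589.4,-82.8,104.5)],cradle=[(561.7,9.8,47.4),(562.8,8.5,47)])
f=lambda p:np.concatenate([RC(p[0])@np.array(loc[k])+p[1:]-np.array(o) for k in loc for o in obs[k]])
s=least_squares(f,[0,562,9,47]); print(s.x,f(s.x).reshape(-1,3))
im={c:viewer.read_camera(c) for c in("scene","top")}
for c in im:
  for d in viewer.silhouettes("bottle",c)[:2]:
    m=d["mask"].astype(np.uint8); P=cv2.findNonZero(m)
    r=cv2.minAreaRect(P); b=cv2.boxPoints(r); mo=cv2.moments(m,True)
    print(c,d["confidence"],m.sum(),[ray(q,c,19)[:2] for q in b],ray((mo["m10"]/mo["m00"],mo["m01"]/mo["m00"]),c,19))
  d=viewer.silhouettes("cradle",c)
  vis=im[c].copy()
  for x in [(x,y,0) for x in(-21,185) for y in(-50,80)]+[(0,-17,50),(0,17,50),(142,-45,160),(142,45,160),(60,-90,42),(60,-102,42)]:
    cv2.circle(vis,tuple(np.round(proj(RC(s.x[0])@np.array(x)+s.x[1:],c)*8).astype(int).tolist()),6,(255,0,0),-1,shift=3)
  for q in b: cv2.circle(vis,tuple(int(v) for v in q),1,(0,255,0),-1)
  u=proj(s.x[1:]+[20,0,60],c).astype(int); w=vis[max(u[1]-70,0):u[1]+70,max(u[0]-90,0):u[0]+90]
  cv2.imwrite(f"pics/fit_{c}.png",cv2.resize(w[:,:,::-1],(720,560),interpolation=cv2.INTER_CUBIC)) 
A,B=[cv2.imread(f"pics/fit_{c}.png") for c in im]
cv2.imwrite("pics/fit.png",cv2.resize(np.hstack([A,B]),(800,311)))
E
```

```text
[ -0.05 560.6   12.59  47.04] [[-3.77 -1.52  2.34]
 [ 0.53 -2.82 -0.96]
 [ 1.63 -1.74 -4.35]
 [ 0.83 -4.14  0.35]
 [ 1.52  2.38  3.35]
 [ 3.02  2.08 -0.95]
 [ 0.76  0.84 -0.98]
 [-1.24 -1.96  1.52]
 [-1.1   2.79 -0.36]
 [-2.2   4.09  0.04]]
scene 0.67 1142 [array([ 429.85, -369.38]), array([ 465.05, -320.08]), array([ 556.67, -412.39]), array([ 517.57, -455.56])] [ 492.27 -391.04   19.  ]
top 0.6 611 [array([ 461.99, -330.1 ]), array([ 550.9 , -416.97]), array([ 523.41, -444.63]), array([ 435.05, -357.72])] [ 492.89 -386.76   19.  ]
```

View pics/fit.png

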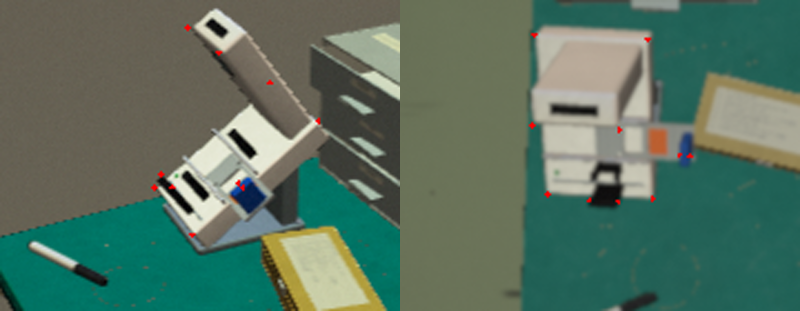

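Both fits land on the box corners. The scene crop was distorted and its ledge is hard to read, so I'll check that in a clean enlargement.

Run:
```python
from h import *
im=cv2.imread("pics/scene0.png"); T=np.array([560.6,12.59,47.04]);R=RC(-.05)
u=proj(T+[20,0,80],"scene").astype(int); x0,y0=u[0]-50,u[1]-50
w=cv2.resize(im[y0:y0+100,x0:x0+130],None,fx=6,fy=6,interpolation=cv2.INTER_CUBIC)
P=lambda q:tuple(int(v) for v in (proj(R@np.array(q)+T,"scene")-[x0,y0]+.5)*6)
def box(a,b,col):
    for i in range(3):
        for s in range(4):
            p=[0,0,0];q=[0,0,0];j,k=[n for n in range(3) if n!=i]
            p[i]=a[i];q[i]=b[i];p[j]=q[j]=(a,b)[s&1][j];p[k]=q[k]=(a,b)[s>>1][k]
            cv2.line(w,P(p),P(q),col,1)
box((-10,-17,0),(0,17,50),(0,0,255));box((15,-18,0),(27,18,31),(0,255,0));box((93,-18,0),(105,18,31),(0,255,0));box((45,-102,0),(75,-90,42),(0,255,255));box((142,-45,0),(182,45,160),(255,0,255))
cv2.imwrite("pics/ov.png",w)
```

```text
(no output)
```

View pics/ov.png

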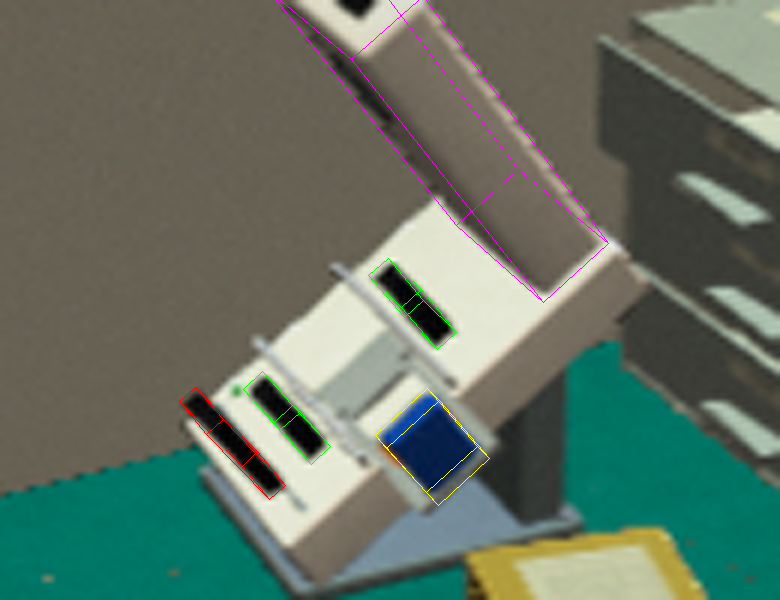

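The overlay matches the ledge, saddles, tab and head to within 1–2 mm. Next: plan the waypoints and check IK.

```bash
cat >> h.py <<'E'
T=np.array([560.6,12.59,47.04]); RCm=RC(-.05)
def tool(x,z):
    x=np.array(x,float); x/=np.linalg.norm(x); return Ro.from_matrix(np.c_[x,np.cross(z,x),z]).as_rotvec()
def cr(*q): return RCm@np.array(q,float)+T      # cradle -> world
DOWN=np.array([0,0,-1.])
E
python3 - <<'E'
from h import *
np.set_printoptions(precision=2,suppress=True)
b=np.array([np.cos(np.radians(-44.3)),np.sin(np.radians(-44.3)),0]); c=np.array([491.5,-388])
for s in(1,-1):
  rb=tool(s*b,DOWN); rc=tool(s*RCm[:,0],-RCm[:,2])
  for n,p,r in[("bench hi",[*c,430],rb),("bench",[*c,4],rb),("up",[*c,300],rb),("cr hi",cr(75,0,200),rc),("cr",cr(60,0,23),rc),("tab hi",cr(60,-96,150),rc),("tab",cr(60,-66,13),rc)]:
    print(s,n,np.round(p),kin.ik(p,r))
o=robot.observe();print(o["t"]);print(Ro.from_rotvec(o["tcp_rot"]).as_matrix())
for p in([281,586,420],[330,480,450],[281,500,420]):print(kin.ik(p,o["tcp_rot"]))
E
```

```text
1 bench hi [ 492. -388.  430.] [-0.14  0.44  1.12  1.41 -0.4   1.53 -1.38]
1 bench [ 492. -388.    4.] [-0.11  1.04  1.1   1.83 -1.1   1.04 -0.88]
1 up [ 492. -388.  300.] [-0.15  0.54  1.12  1.62 -0.5   1.3  -1.29]
1 cr hi [507.  15. 254.] [-0.08 -0.08 -0.1   2.35  0.42  0.31 -2.16]
1 cr [597.  11. 100.] [-0.12  0.37 -0.02  2.29  2.44  0.17  2.12]
1 tab hi [519. -81. 204.] [ 1.34  0.26 -1.29  2.32  1.01  0.24 -2.43]
1 tab [599. -55.  92.] [ 0.41  0.44 -0.44  2.26  2.27  0.22  2.5 ]
-1 bench hi [ 492. -388.  430.] [-0.13  0.44  1.11  1.41 -0.39  1.53  1.75]
-1 bench [ 492. -388.    4.] [ 0.33  0.73  0.39  1.8  -0.41  0.7   1.74]
-1 up [ 492. -388.  300.] [-0.07  0.48  0.98  1.61 -0.41  1.27  1.77]
-1 cr hi [507.  15. 254.] [-0.75 -0.15  0.53  2.38  0.66  0.36  0.76]
-1 cr [597.  11. 100.] [ 0.27  0.42 -0.46  2.27  2.02  0.3  -0.52]
-1 tab hi [519. -81. 204.] [ 1.34  0.26 -1.29  2.32  1.01  0.24  0.72]
-1 tab [599. -55.  92.] [ 0.66  0.53 -0.74  2.25  2.02  0.35 -0.31]
1.5
[[-0.9   0.43  0.  ]
 [ 0.43  0.9   0.  ]
 [-0.    0.   -1.  ]]
[-1.17  0.35 -0.    1.32  0.    1.48 -0.05]
[-1.04  0.21  0.02  1.43 -0.    1.5   0.1 ]
[-1.12  0.2   0.    1.51 -0.    1.43  0.01]
```

Run:
```python
from h import *
np.set_printoptions(precision=2,suppress=True)
b=np.array([np.cos(np.radians(-44.3)),np.sin(np.radians(-44.3)),0]); c=np.array([491.5,-388])
rb=tool(-b,DOWN)
robot.servo_line([281,586,420],feed=250)
j=list(robot.observe()["joints"]); j[0]=0.66; robot.goto_joints(j)
print(robot.observe()["t"],kin.ik([*c,150],rb))
robot.movep([*c,150],rb); print(robot.observe()["joints"],kin.ik([*c,4],rb))
robot.servo_line([*c,4],feed=100)
o=robot.observe();print(o["t"],o["tcp_pos"],o["joints"],o["contact_force"])
snap("scene","s1.png"); 
im=cv2.imread("pics/s1.png"); u=proj([491,-388,20],"scene").astype(int)
cv2.imwrite("pics/s1c.png",cv2.resize(im[u[1]-60:u[1]+50,u[0]-70:u[0]+70],None,fx=5,fy=5,interpolation=cv2.INTER_CUBIC))
```

```text
6.0667 [ 0.8   0.51 -0.25  1.71  0.15  0.94  1.29]
[ 0.8   0.51 -0.25  1.7   0.15  0.94  1.29] [ 0.77  0.71 -0.21  1.77  0.21  0.68  1.24]
8.8917 [ 491.93 -388.34    4.7 ] [ 0.77  0.71 -0.2   1.77  0.21  0.68  1.24] [ 0.69 -0.67 -0.64]
```

View pics/s1c.png

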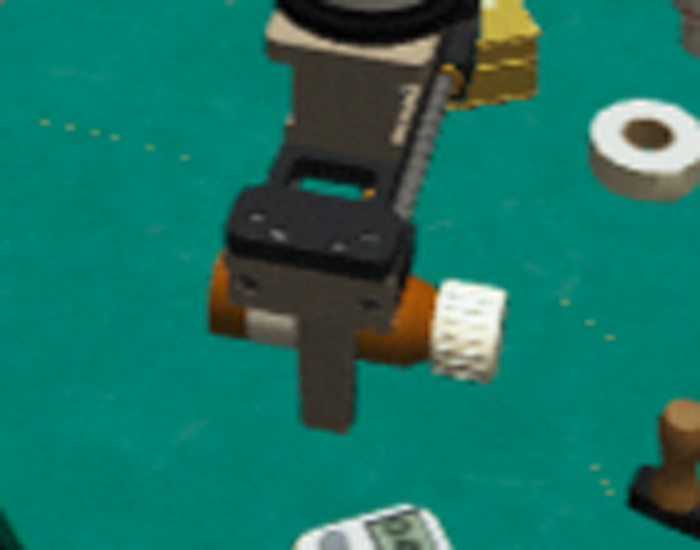

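The bottle lies centred between the fingers. Cap is at about (465,330) px in the crop and the fingertip at (325,425). Now I grip and lift.

Run:
```python
from h import *
np.set_printoptions(precision=2,suppress=True)
grip(0.3,20); o=robot.observe(); print(o["grip_width"]*92,o["grip_force"],o["contact_force"])
p=o["tcp_pos"]; robot.servo_line([p[0],p[1],320],feed=200)
o=robot.observe(); print(o["t"],o["grip_width"]*92,o["grip_force"],o["contact_force"],o["joints"])
rc=tool(-RCm[:,0],-RCm[:,2])
for q in[(40,-200,200),(40,-120,200),(68,0,180),(68,0,150),(64,0,40),(60,0,23)]:print(q,cr(*q),kin.ik(cr(*q),rc))
```

```text
37.55578350023113 19.923424422740936 [-0.47  0.34  0.22]
11.5333 37.686759548719095 19.923237562179565 [ 0.25  0.13 -2.71] [ 0.82  0.37 -0.27  1.53  0.1   1.26  1.33]
(40, -200, 200) [ 468.76 -183.06  233.81] [ 0.77 -0.02 -0.31  2.34 -0.77  0.34  2.65]
(40, -120, 200) [ 472.76 -103.16  233.81] [ 0.6  -0.08 -0.37  2.39 -0.53  0.25  2.22]
(68, 0, 180) [513.12  14.97 233.49] [ 0.81  0.01 -0.95  2.32  0.51  0.25  0.92]
(68, 0, 150) [530.3   14.11 208.92] [ 0.69  0.12 -0.88  2.31  0.97  0.25  0.48]
(64, 0, 40) [590.05  11.12 116.51] [ 0.78  0.63 -1.1   2.25  1.8   0.62 -0.14]
(60, 0, 23) [596.51  10.79 100.3 ] [ 0.78  0.7  -1.1   2.24  1.86  0.66 -0.17]
```

Run:
```python
from h import *
np.set_printoptions(precision=2,suppress=True)
rc=tool(-RCm[:,0],-RCm[:,2])
robot.movep(cr(68,0,180),rc)
o=robot.observe(); print(o["t"],o["joints"],o["contact_force"])
robot.servo_line(cr(68,0,70),feed=100)
o=robot.observe(); print(o["t"],o["joints"],o["contact_force"])
robot.servo_line(cr(68,0,34),feed=60); robot.hold(.2)
o=robot.observe(); print(o["t"],o["joints"],o["contact_force"],RCm.T@(np.array(o["tcp_pos"])-T),o["grip_width"]*92)
A=snap("scene","s2.png"); 
for n in("bottle","cap_end"):
    for d in viewer.pinpoint(n,"scene")[:2]: print(n,d["confidence"],RCm.T@(world(d["at"],"scene")-T))
u=proj(T+[20,0,80],"scene").astype(int)
cv2.imwrite("pics/s2c.png",cv2.resize(A[u[1]-50:u[1]+50,u[0]-50:u[0]+80,::-1],None,fx=6,fy=6,interpolation=cv2.INTER_CUBIC))
```

```text
13.0583 [ 0.81  0.01 -0.95  2.32  0.51  0.25  0.92] [-0.34 -0.5  -1.64]
14.7333 [ 0.45  0.33 -0.66  2.28  1.67  0.3  -0.18] [-0.44 -0.97 -1.22]
15.6833 [ 0.45  0.44 -0.67  2.25  1.85  0.36 -0.32] [ 0.1  -0.57 -1.64] [68.28 -0.   34.33] 37.368095133959095
bottle 0.83 [68.41  0.57 45.13]
cap_end 0.73 [129.32   2.18  49.93]
```

View pics/s2c.png

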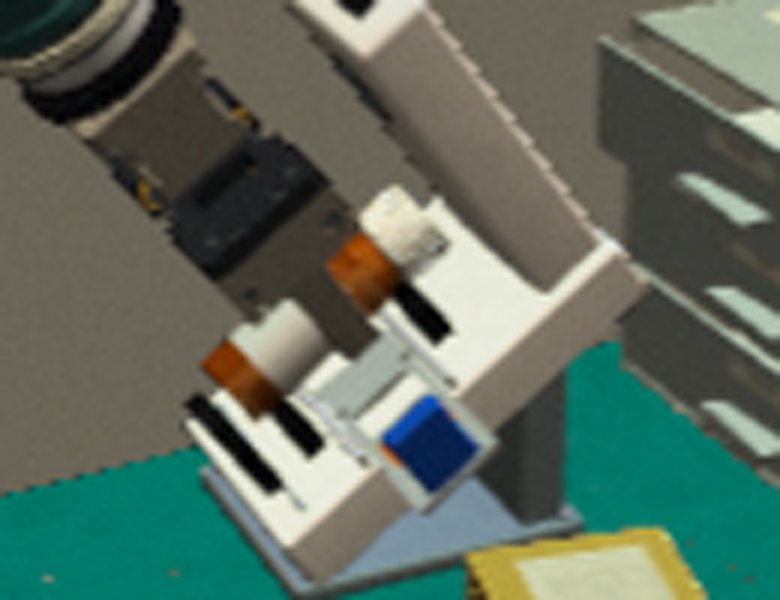

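The bottle is in hand above the saddles, foot at about (235,385) px, just up-slope of the ledge at (235,445). The pinpoint gives x 68, as planned. Now I go down onto the saddles by force, then slide to the ledge by force.

```bash
cat >> h.py <<'E'
def st():
    o=robot.observe(); return o, RCm.T@np.array(o["contact_force"]), RCm.T@(np.array(o["tcp_pos"])-T)
def feel(start,step,axis,lim,n):
    robot.hold(.1); f0=st()[1]; q=np.array(start,float)
    for i in range(n):
        q+=step; robot.servo_line(cr(*q),feed=20); o,f,p=st()
        if abs((f-f0)[axis])>lim: break
    print("t",o["t"],"steps",i+1,"q",q,"p",p,"df",f-f0); return q
E
python3 - <<'E'
from h import *
np.set_printoptions(precision=2,suppress=True)
q=[68,0,34]
robot.servo_line(cr(64,0,31),feed=40)
q=feel([64,0,31],[0,0,-.8],2,3,9)
if q[2]<30.5: q=q+[0,0,.5]; robot.servo_line(cr(*q),feed=20)
q=feel(q,[-.8,0,0],0,3.5,12)
o,f,p=st();print(o["t"],f,p,o["grip_width"]*92)
E
```

```text
t 17.2083 steps 4 q [64.   0.  27.8] p [63.98  0.13 28.27] df [-0.32 -1.62 10.96]
t 18.5583 steps 4 q [60.8  0.  28.3] p [63.25  0.09 28.4 ] df [ 4.09  0.45 -3.21]
18.5583 [2.99 0.04 4.7 ] [63.25  0.09 28.4 ] 37.277940616156
```

Seating height came out as expected, but the x stop could be saddle friction. I'll lift 1.5 mm and feel again, free of the saddles.

Run:
```python
from h import *
np.set_printoptions(precision=2,suppress=True)
robot.servo_line(cr(63,0,30),feed=20); robot.hold(.15); print(st()[1:])
q=feel([63,0,30],[-1,0,0],0,4,8)
```

```text
(array([-0.27, -0.17, -0.69]), array([62.52, -0.03, 29.87]))
t 20.1 steps 4 q [59.  0. 30.] p [60.05 -0.06 30.06] df [ 4.38 -0.9  -0.83]
```

Ledge contact at x≈60, as it should be. Lower, release and retreat.

Run:
```python
from h import *
np.set_printoptions(precision=2,suppress=True)
robot.servo_line(cr(59.6,0,28),feed=20); robot.hold(.15); o,f,p=st(); print(f,p)
grip(0.75); o,f,p=st(); print(o["t"],f,p)
robot.servo_line(cr(60,0,100),feed=100)
rc=tool(-RCm[:,0],-RCm[:,2])
robot.servo_line(cr(60,-96,100),feed=120)
o,f,p=st(); print(o["t"],f,p,o["joints"],kin.ik(cr(60,-96,13),rc),kin.ik(cr(60,-66,13),rc))
A=snap("scene","s3.png"); 
for n in("bottle","cap_end","tab"):
    for d in viewer.pinpoint(n,"scene")[:2]: print(n,d["confidence"],RCm.T@(world(d["at"],"scene")-T))
u=proj(T+[20,0,80],"scene").astype(int)
cv2.imwrite("pics/s3c.png",cv2.resize(A[u[1]-50:u[1]+50,u[0]-50:u[0]+80,::-1],None,fx=6,fy=6,interpolation=cv2.INTER_CUBIC))
```

```text
[ 1.99 -0.41  5.84] [60.05  0.08 28.26]
21.1333 [ 0.07  0.83 -0.78] [59.53  0.01 27.98]
22.95 [-0.94 -0.04  0.35] [ 59.77 -96.06  99.91] [ 0.85  0.28 -0.81  2.31  1.46  0.16  0.24] [ 0.58  0.47 -0.56  2.25  2.22  0.23 -0.5 ] [ 0.51  0.47 -0.55  2.26  2.16  0.26 -0.5 ]
bottle 0.69 [61.16  0.75 39.72]
cap_end 0.86 [124.09  -0.34  40.51]
tab 0.67 [ 59.21 -94.63  25.82]
tab 0.4 [123.61  -4.01  42.67]
```

View pics/s3c.png

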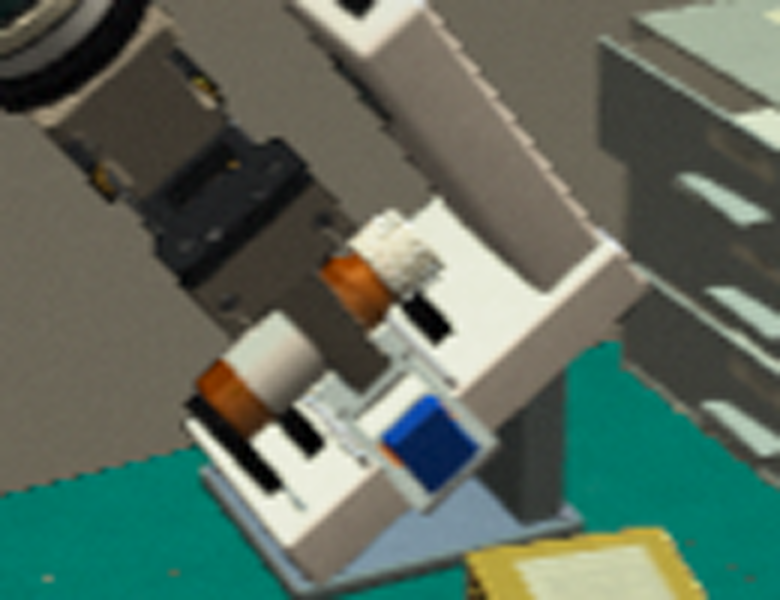

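The bottle is seated with its foot at the ledge (about (215,410) px). Now the tab: straddle it, grip and push 30 mm.

Run:
```python
from h import *
np.set_printoptions(precision=2,suppress=True)
grip(0.45)
robot.servo_line(cr(60,-96,50),feed=100); print(st()[1:])
robot.servo_line(cr(60,-96,16),feed=60); o,f,p=st(); print(o["t"],f,p)
if np.linalg.norm(f)<6:
    grip(0.0,15); o,f,p=st(); print(o["t"],f,p,o["grip_width"]*92)
    for y in(-91,-86,-81,-76,-71,-66):
        robot.servo_line(cr(60,y,16),feed=30); o,f,p=st(); print(o["t"],f,p)
```

```text
(array([-0.65, -0.05, -0.04]), array([ 59.81, -95.92,  50.11]))
25.0917 [ 0.5  -0.43 -0.18] [ 60.   -95.91  16.19]
25.6417 [0.94 0.15 2.29] [ 60.14 -96.21  16.1 ] 11.777615846106709
25.9583 [ 0.15 -8.07  8.04] [ 60.17 -96.02  15.99]
26.275 [ -0.94 -17.22  12.26] [ 60.23 -95.9   15.87]
26.5917 [ -1.45 -23.54  14.97] [ 60.28 -95.8   15.74]
26.9083 [ -2.26 -29.31  16.96] [ 60.35 -94.31  15.59]
27.225 [ -1.39 -30.4   15.32] [ 60.45 -89.51  15.48]
27.5417 [ -1.46 -30.27  12.71] [ 60.5  -84.58  15.36]
```

Run:
```python
from h import *
np.set_printoptions(precision=2,suppress=True)
o,f,p=st(); print(o["t"],f,p,o["grip_width"]*92,o["grip_force"],o["wrist_torque"])
A=snap("scene","s4.png"); 
for n in("bottle","tab"):
    for d in viewer.pinpoint(n,"scene")[:1]: print(n,d["confidence"],RCm.T@(world(d["at"],"scene")-T))
u=proj(T+[20,0,80],"scene").astype(int)
cv2.imwrite("pics/s4c.png",cv2.resize(A[u[1]-50:u[1]+50,u[0]-50:u[0]+80,::-1],None,fx=6,fy=6,interpolation=cv2.INTER_CUBIC))
o,f,p=st(); print(o["t"],f,p)
```

```text
27.5417 [ -1.46 -30.27  12.71] [ 60.5  -84.58  15.36] 34.6424192974401 15.000452399253845 [-5.43  1.2  -3.89]
bottle 0.72 [61.82  1.23 42.74]
tab 0.7 [ 60.06 -92.25  28.13]
27.6917 [ -1.82 -30.01  13.13] [ 60.47 -84.76  15.35]
```

View pics/s4c.png

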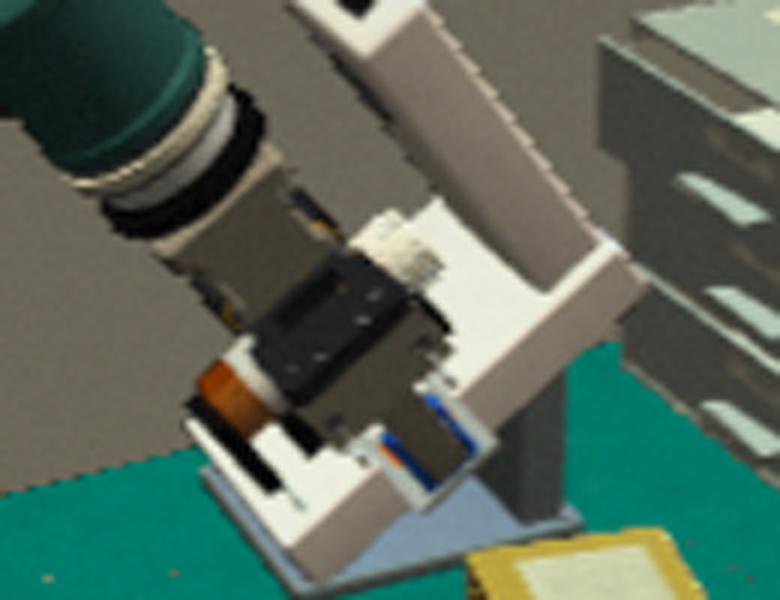

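The tab has not moved; its blue edges are still at (385–480, 395–490) px. The hand forced the outer finger open instead (34.6 mm), so 15 N of grip is backdriven. There is also a 13 N downward load on the tab. I'll unload that first, then stiffen the grip, with the command still bounded at the 30 mm stop.

Run:
```python
from h import *
np.set_printoptions(precision=2,suppress=True)
def pr():
    o,f,p=st(); w=o["grip_width"]*92; print(round(o["t"],2),f,p,"w",round(w,1),"outer",round(p[1]-w/2,2)); return o,f,p,w
for z in(16.7,17.4):
    robot.servo_line(cr(60,-66,z),feed=20); r=pr()
    if r[2][1]-r[3]/2>-99: break
else:
    robot.servo_line(cr(60,-84,17),feed=120); pr()
    grip(0.0,55); pr()
    for y in(-80,-76,-72,-69,-66):
        robot.servo_line(cr(60,y,17.5),feed=40); r=pr()
        if r[2][1]-r[3]/2>-99: break
```

```text
27.94 [ 0.18 -6.52 -0.47] [ 60.28 -77.94  15.97] w 21.0 outer -88.45
```

Unloading the downward push freed it, and the slide is moving (about 13 mm so far).

Run:
```python
from h import *
np.set_printoptions(precision=2,suppress=True)
def pr():
    o,f,p=st(); w=o["grip_width"]*92; print(round(o["t"],2),f,p,"w",round(w,1),"slide",round(p[1]-w/2+102,2)); return o,f,p,w
pr(); robot.hold(.2); pr()
robot.servo_line(cr(60,-66,17),feed=20); robot.hold(.3); pr()
```

```text
27.94 [ 0.18 -6.52 -0.47] [ 60.28 -77.94  15.97] w 21.0 slide 13.55
28.14 [ 0.44  1.67 -9.47] [ 60.23 -66.42  16.41] w 12.1 slide 29.55
28.69 [  1.42  -0.45 -10.04] [ 60.21 -66.06  16.48] w 12.1 slide 29.89
```

The slide is at about 30 mm and settled. Unload z, release gently, retreat clear and look.

Run:
```python
from h import *
np.set_printoptions(precision=2,suppress=True)
robot.servo_line(cr(60,-66,16.3),feed=20); o,f,p=st(); print(f,p)
grip(0.3,15); robot.servo_line(cr(60,-66,80),feed=100); robot.servo_line(cr(50,-200,150),feed=200)
print(st()[0]["t"])
A=snap("scene","s5.png"); B=snap("top","t5.png")
for n in("bottle","cap_end","tab"):
  for c in("scene","top"):
    for d in viewer.pinpoint(n,c)[:1]: print(n,c,d["confidence"],RCm.T@(world(d["at"],c)-T))
u=proj(T+[20,0,80],"scene").astype(int);v=proj(T+[20,-20,80],"top").astype(int)
w=[cv2.resize(I[k[1]-45:k[1]+45,k[0]-50:k[0]+50,::-1],(400,360),interpolation=cv2.INTER_CUBIC) for I,k in((A,u),(B,v))]
cv2.imwrite("pics/s5c.png",np.hstack(w)); print(robot.observe()["t"])
```

```text
[ 0.86 -1.74 -0.53] [ 60.23 -66.03  16.29]
31.4833
bottle scene 0.67 [60.45  1.74 39.75]
bottle top 0.72 [57.81  1.8  43.67]
cap_end scene 0.75 [123.61  -2.95  41.45]
cap_end top 0.67 [121.62  -1.46  42.67]
tab scene 0.58 [ 60.64 -66.53  28.82]
tab top 0.89 [ 57.15 -63.31  29.64]
31.8833
```

View pics/s5c.png

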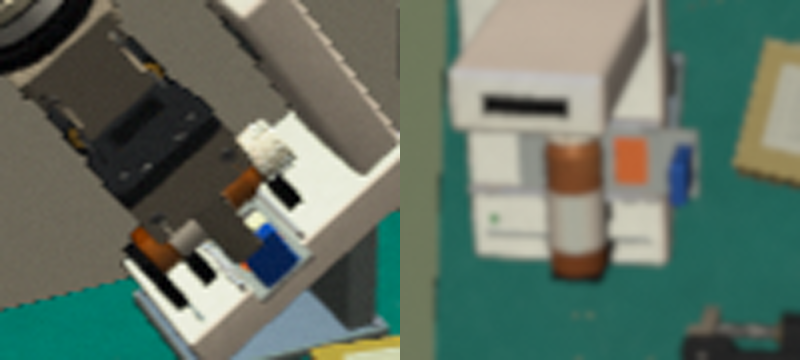

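The bottle lies in the V with its foot at the ledge, at about (580,265) px in the top view. The tab is at y≈-65, so the slide is at 30 mm and the orange filter (630,160) px is to the right of the bottle. The gripper is clear, so I hand in.

```bash
python3 -c "
from h import *
print(st()[1]); print(robot.job_done())"
```

```text
[-0.80574279 -0.49713629  0.47973718]
the job is handed in; nothing more can be done
None
```

The job is handed in at about 32 s: the bottle lies in the cradle with its foot at the ledge, and the slide is at the 30 mm stop with the clear opening over the lamp port; the slide stuck at first under about 30 N of push, then came free once I eased the downward load on the tab.

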